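# Clamp a prism mould on the bench vibrating table

## Robot

A 7-joint arm with a two-finger parallel gripper is mounted at the origin on the work surface. World frame = base frame: x ahead of the robot, y to its left, z up, the work surface at z = 0. Lengths are in m, angles in rad, forces in N, time in s.
With the tool pointing down it reaches from about 0.4 to 0.9 m from the base axis. Payload 5.5 kg.
Tool frame: the origin (TCP) lies midway between the tips of the shut fingers; the grasp point (between the pads) lies 19 mm behind it (manip.grip_depth is the distance from the TCP to the grasp point, in m); z points along the fingers, y is the line along which they close (so a half turn about z gives the same grasp; the last joint's range is limited). The gripper opens to 92 mm and grips with 3 to 60 N. Pads are 19 mm wide; open, the fingers measure 130 mm over their backs; the gripper's body (75 mm by 190 mm) begins 47 mm behind the grasp point.
Start: joints at [1.39, 0.501, -0.427, 1.55, 0.221, 1.138, -0.21], TCP at [0.279, -0.587, 0.187] pointing down, gripper open.
Joint ranges: [-2.88, 2.88], [-0.31, 2.03], [-1.54, 1.56], [0.2, 2.42], [-1.41, 4.55], [0.19, 2.02], [-2.57, 2.57]. Speed limits (rad/s): [2.57, 2.57, 3.14, 3.14, 3.14, 3.14, 3.14].

## Interface

Orientations are given as a unit quaternion [x, y, z, w].
In Python, from bench import manip, effector, viewer gives the robot as it stands. Calls block until the motion is done:
- manip.move_pose(position, orientation): joint-space move of the TCP to a pose.
- manip.servo_line(position, ori=None, vel=0.15): straight line of the TCP; ori=None keeps the orientation; vel is the mean speed in m/s.
- manip.movej(angles): joint-space move.
- effector.open_jaws() and effector.close(f_grip=None): open the fingers fully, or close them until they stop; f_grip is the grip in N (None keeps the last).
- manip.sleep(seconds).
- manip.solve_ik(position, orientation): joint angles nearest the present ones, or None.
- viewer.get_image(name): name is "scene" or "top"; returns the picture (384x512x3 uint8, red, green, blue); there is no depth.
- viewer.get_calibration(name): a dict with "vfov" (degrees; the focal length in pixels is half the picture's height over the tangent of half this angle, whatever the lens; pixels are square), "cx", "cy" (the principal point, pixels), "dist_coeffs" ([k1, k2, p1, p2, k3] as OpenCV has them; the pictures are not rectified), "eye" and "attitude" of the camera in the world. Camera axes: x right, y down, z forward; pixel columns grow to the right and rows downward; lengths in m; the calibration is good to about 2 mm. A picture is of the moment at which its call begins. get_calibration takes no time and is no camera call.
A pose or a line that the arm cannot do raises manip.PlanningError and nothing moves.
- manip.hand_in(): hands the job in; it is judged then, once.
Readings, each from a call of its own:
- manip.current_clock(): time.
- manip.current_q(): joint angles.
- manip.current_joint_velocities(): joint speeds.
- manip.current_tau(): joint torques, N m.
- manip.current_tool_pos(): TCP position.
- manip.current_tcp_rot(): TCP orientation.
- manip.current_force(): force on the tool from outside, world axes, zero at the start.
- manip.current_wrist_torque(): the same for the moment, N m.
- manip.current_finger_gap(): finger opening in m.
- manip.current_gripper_force(): force on a finger pad.
Only numpy, scipy, OpenCV 4.12 (cv2) and the standard library are available. Lean on these libraries where they do the work, as an engineer would, in place of code of your own. Each camera call takes 0.05 s, during which the arm holds its last target. There are 200 camera calls.

## Task

Load the aluminium prism mould into the nest of the bench vibrating table: turn it so that its offset lug matches the slot and set it down until it lies fully home on the nest floor. Then clamp it: draw the hold-down bat outward along its own length until it is clear of its notch, swing it over towards the mould, press it down against the spring pad until it meets the keeper's horn and let it slip back fully into the keeper's notch, so that the pad presses on the lug. Never force the bat over its lock without drawing it, and leave the mug, ring and spatula where they are.

Things in the scene. Friction and masses are not known exactly. Their poses are not given: they have to be found in the camera images.
- mould: Open-topped aluminium prism mould, 0.55 to 0.85 kg, upright and loose on the bench. Box 172 long (its x), 56 wide (y), 50 high (z); side walls 8 mm, end walls 6 mm thick, floor 10 mm. At its +x end the floor plate carries a lug 28 mm long, 32 wide and 10 high that starts at the end wall (x = 86 to 114 mm) and is offset 12 mm to +y. Origin: centre of the underside of the 172 x 56 box.
- mould_lug (a point): Underside of the mould's lug at the middle of the lug, 100 mm along mould x and 12 mm along mould y from the mould's origin; axes as the mould.
- vibrator: Bench vibrating table, blue housing on rubber feet with a steel top plate 340 (its x) x 200 (y) mm whose top is 118 mm over the bench; it does not move, but stands elsewhere each time. Bolted on it is a 10 mm thick dark steel nest plate (top 128 mm over the bench) with a one-way cutout, and on its +x end the hold-down lever between two quadrant cheeks. Origin: centre of its underside on the bench.
- nest (a point): Centre of the nest's floor, at x = -62, y = 0, z = 118 mm in the table's frame, same axes as the table. The cutout is 175 x 59 mm (1.5 mm play all round) and 10 mm deep, square-edged, with a slot for the lug at its +x end; the mould is home when its origin lies at this point with the mould's x along this x.
- nest_slot (a point): Middle of the floor of the slot for the lug, 35 mm wide (y), at x = 38, y = 12, z = 118 mm in the table's frame. It is open on its +x side.
- lever_pivot (a point): Pivot of the hold-down lever, on its axis, at x = 106, y = 12, z = 155 mm in the table's frame, same axes as the table. The lever swings in the plane y = 12 mm and stays anywhere, with slight friction. Its steel arm, 60 mm long, carries the pad: upright when open (the pad reaching 43 mm out on its -x side), level over the lug when clamped.
- bat_grip (a point): Point on the bat to grip, 92 mm from the pivot when the bat is home. The bat is a black flat-sided paddle 60 mm long (60 to 120 mm from the pivot), 16 mm thick across the flats (along the table's y) and 24 mm wide in the swing plane, standing 45 degrees off vertical. This point's z axis points outward along the bat, its y axis is the table's y.
- lever (a joint): Swing of the lever, rad: 0 = open, bat leaning 45 degrees to the table's +x, away from the mould; grows as the bat swings over to -x. The clamped notch is in a steel keeper screwed outside the cheeks, set by the last user to 1.40 to 1.56 rad (bat 35 to 44 degrees to -x), differently each time. Its horn, reaching 60 mm from the pivot, stops the drawn bat 0.03 rad past the notch's middle.
- bat (a joint): How far the bat is drawn outward, m: 0 = home in a notch, 0.014 = hard stop. A spring pulls it home, 12 N at 0, 20 N at the stop. In both notches a cross pin on the bat has about 1 mm of play to either side; it clears a notch only when drawn 12 mm, so draw until the stop is felt. It then rides over the rim until it meets the horn; only against the horn is it over the clamped notch.
- pad (a joint): How far the spring-loaded rubber pad is pushed in, m: 0 free, 0.003 to 0.014 with a seated mould clamped and left, at most 0.018. It meets the lug at about 1.31 rad of lever swing and pushes 5 N at 0, 22 N at 17 mm, so from there the bat needs up to 14 N, before the horn is felt. If the bat is let go before its pin is over the notch, the pad pushes the lever back.
- mug: Steel mug, 84 mm across and 100 mm high, origin at the centre of its underside. Leave it alone.
- ring_mould: Brass ring, 84 mm across and 40 mm high, origin at the centre of its underside. Leave it alone.
- spatula: Spatula with a red handle, 200 mm long, lying on the bench. Leave it alone.
Mind the look-alikes: they are no part of the job. Of the things that look like the mould, take the one that is farthest from the robot's base at the start.

How it is judged:
On the way, in this order (a step that is already met when the one before it is completed fails the run):
1. the mould lies fully home in the nest, the lug in its slot, the lever still open (z of mould in the frame of nest below 0.003 m and horizontal distance between mould and nest below 0.005 m and horizontal distance between mould_lug and nest_slot below 0.006 m and value of joint lever below 0.2 rad), for 0.2 s.
2. the bat is drawn out clear of its notch (value of joint bat above 0.0105 m), for 0.05 s.
At the end, for the whole second after the job is handed in: The mould lies at rest on the nest floor (within 3 mm in height, 5 mm sideways, tilt under 0.04 rad) with its lug in the slot (6 mm), the lever is swung over to its clamped end (above 1.32 rad), the bat is home in that notch (drawn less than 3 mm) and the pad is pushed in at least 1.5 mm by the lug (z of mould in the frame of nest below 0.003 m and horizontal distance between mould and nest below 0.005 m and horizontal distance between mould_lug and nest_slot below 0.006 m and angle between mould's own z axis and vertical below 0.04 rad and value of joint lever above 1.32 rad and value of joint bat below 0.003 m and value of joint pad above 0.0015 m and linear speed of mould below 0.01 m/s); the robot touches nothing.
It fails at once if the bat is forced over its lock without being drawn out (value of joint lever between 0.25 and 1.25 rad and value of joint bat below 0.006 m).
It fails at once if the mug is disturbed (distance of mug from where it was at the start of the episode above 0.02 m).
It fails at once if the ring is disturbed (distance of ring_mould from where it was at the start of the episode above 0.02 m).
It fails at once if the spatula is disturbed (distance of spatula from where it was at the start of the episode above 0.02 m).
It also fails if it takes over 72 s, if anything falls off the work surface, if the arm or the gripper's body presses on something with over 40 N, if the wrist force passes 120 N, or if a joint passes its speed limit or range.

## Working session

There is one attempt and no reset: what is moved stays moved. The work goes in short steps, each a Python script; the robot and the scene stay as the last script left them, time stands still between calls to the robot, and variables do not carry over. Pictures are saved under pics/ and viewed, at most 10 in all, crops included, and the job is handed in when it is done.

```bash
ls; mkdir -p pics
python3 - <<'E'
from bench import manip, effector, viewer
import cv2
for n in("scene","top"):
    im=viewer.get_image(n); cv2.imwrite(f"pics/{n}0.png",im[:,:,::-1]); c=viewer.get_calibration(n); print(n,c)
print(manip.current_clock(),manip.current_tcp_rot(),manip.current_finger_gap(),manip.grip_depth)
E
```

```text
pics
scene {'vfov': 55.66647983500266, 'cx': 259.7562339104875, 'cy': 191.60939053890235, 'dist_coeffs': array([-0.09375323,  0.        ,  0.        ,  0.        ,  0.        ]), 'eye': array([ 0.96321146, -0.63979925,  0.92402354]), 'attitude': array([ 0.87892464,  0.27409413, -0.12631002, -0.36933679])}
top {'vfov': 55.49664092227106, 'cx': 259.2513214846737, 'cy': 191.23973208588228, 'dist_coeffs': array([-0.08169396,  0.        ,  0.        ,  0.        ,  0.        ]), 'eye': array([ 0.46343312, -0.01170799,  1.1361062 ]), 'attitude': array([-0.70006639,  0.71356798, -0.01845083,  0.01968113])}
0.1 [ 9.75480774e-01  2.20082910e-01 -1.76779830e-04 -8.60340917e-04] 0.09194856662370265 0.0188
```

View pics/scene0.png

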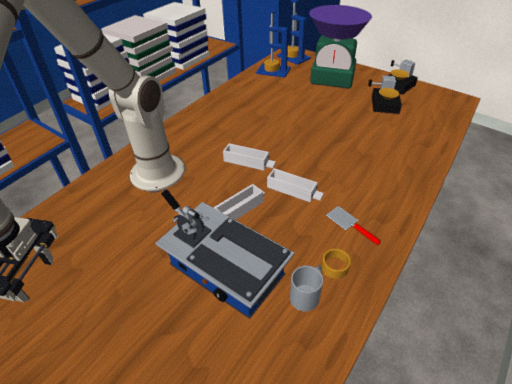

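View pics/top0.png

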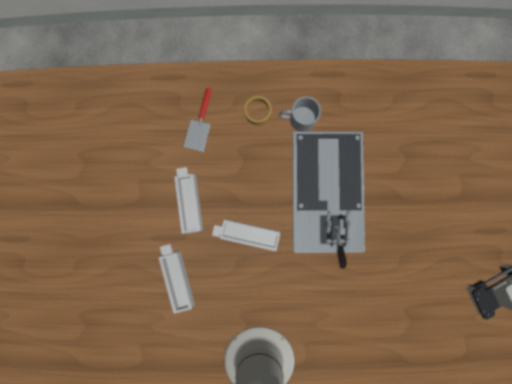

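Three mould look-alikes are in view. The farthest from the base (top view, base at ~(260,360)) is the one at (188,203), its lug at (182,172). The table is at (328,190) with its lever end at the bottom, facing the robot.

```bash
cat > h.py <<'E'
from bench import manip, effector, viewer
import numpy as np, cv2
from scipy.spatial.transform import Rotation as R
def cam(n):
    c=viewer.get_calibration(n); f=192/np.tan(np.radians(c['vfov'])/2)
    return np.array([[f,0,c['cx']],[0,f,c['cy']],[0,0,1]]),c['dist_coeffs'],np.array(c['eye']),R.from_quat(c['attitude']).as_matrix()
def ray(n,px,z):
    K,d,e,A=cam(n); u=cv2.undistortPoints(np.array(px,float).reshape(-1,1,2),K,d).reshape(-1,2)
    v=np.c_[u,np.ones(len(u))]@A.T
    return e+v*((z-e[2])/v[:,2])[:,None]
def proj(n,P):
    K,d,e,A=cam(n); return cv2.projectPoints(np.array(P,float).reshape(-1,1,3),cv2.Rodrigues(A.T)[0],-A.T@e,K,d)[0].reshape(-1,2)
def rect(pts):  # min-area rect of world xy points: centre, size(long,short), angle of long axis
    (c,s,a)=cv2.minAreaRect((np.array(pts)[:,:2]*1000).astype(np.float32))
    a=np.radians(a)
    if s[0]<s[1]: s=s[::-1]; a+=np.pi/2
    return np.array(c)/1000,s,a
def down(yaw): # tool z down, tool y along world direction yaw
    y=np.array([np.cos(yaw),np.sin(yaw),0]); z=np.array([0,0,-1.]); return R.from_matrix(np.c_[np.cross(y,z),y,z]).as_quat()
E
python3 - <<'E'
from h import *
im=cv2.imread("pics/top0.png"); hsv=cv2.cvtColor(im,cv2.COLOR_BGR2HSV)
m=((hsv[...,1]<70)&(hsv[...,2]>125)).astype(np.uint8); m[:60]=0
for c in cv2.findContours(m,cv2.RETR_EXTERNAL,cv2.CHAIN_APPROX_NONE)[0]:
    if cv2.contourArea(c)>300:
        print(cv2.boundingRect(c),cv2.contourArea(c),*rect(ray("top",c.reshape(-1,2),.05)))
g=cv2.cvtColor(im,cv2.COLOR_BGR2GRAY)
d=(g<75).astype(np.uint8); d[:,:280]=0; d[:,380:]=0; d[:125]=0; d[270:]=0
for c in cv2.findContours(d,cv2.RETR_EXTERNAL,cv2.CHAIN_APPROX_NONE)[0]:
    if cv2.contourArea(c)>50: print('dark',cv2.boundingRect(c),cv2.contourArea(c),*rect(ray("top",c.reshape(-1,2),.128)))
a=cv2.resize(im[120:280,280:380],None,fx=3.7,fy=3.7,interpolation=cv2.INTER_CUBIC)
b=cv2.resize(im[160:245,160:245],None,fx=5,fy=5,interpolation=cv2.INTER_CUBIC)
o=np.zeros((592,800,3),np.uint8); o[:a.shape[0],:a.shape[1]]=a; o[:b.shape[0],372:797]=b[:,:425]; cv2.imwrite("pics/crop.png",o)
E
```

```text
(225, 327, 70, 57) 1321.0 [ 0.03629794 -0.00179571] (204.53318786621094, 168.16343688964844) 1.5528820410902606
(158, 244, 37, 70) 1459.5 [0.2705527  0.24423502] (206.11544799804688, 72.15149688720703) 0.24803006265986957
(212, 219, 69, 33) 1284.5 [0.39575757 0.03213663] (200.92864990234375, 62.87546920776367) 1.3338672683096156
(174, 167, 29, 67) 1346.0 [0.50187537 0.20382033] (199.3800506591797, 68.8594970703125) 0.11826360206077241
(292, 131, 74, 123) 3549.0 [ 0.51778638 -0.21724796] (365.4858093261719, 216.81825256347656) 3.1272713716698375
(183, 118, 28, 34) 598.5 [0.69968298 0.1742195 ] (99.16419982910156, 66.29617309570312) 2.8774914956604882
dark (337, 243, 10, 26) 141.5 [ 0.33537582 -0.23294472] (67.95328521728516, 23.867597579956055) 0.09325210024199451
dark (322, 215, 23, 27) 204.5 [ 0.41237024 -0.21226173] (71.79047393798828, 61.25015640258789) 3.1164181912794375
dark (298, 135, 62, 74) 2577.5 [ 0.57008167 -0.2049595 ] (204.7821044921875, 171.9954376220703) 3.121073396864896
```

View pics/crop.png

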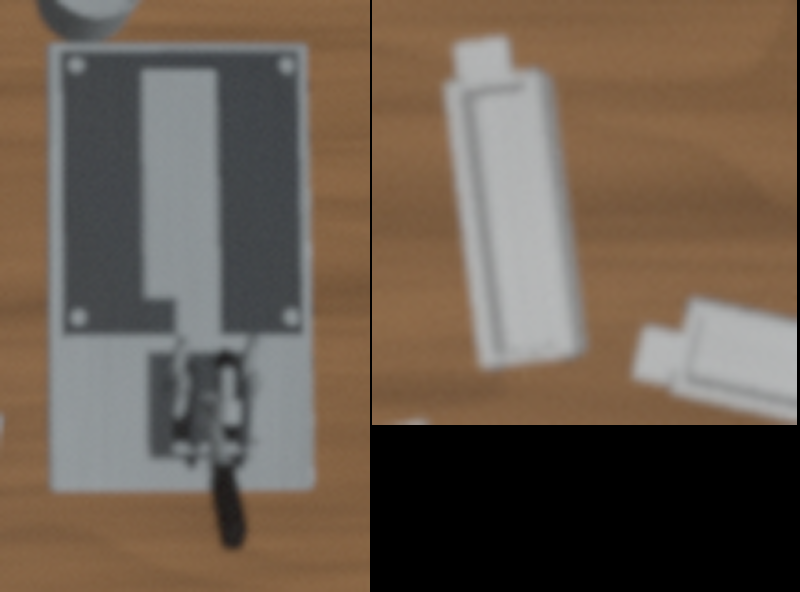

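The crop shows the nest cutout (cols 318–339, rows 139–200, step towards the slot at bottom left), the lug slot on the right half facing the lever, and the target mould upright with its lug pointing away from the robot. Next come sub-pixel edges.

```bash
cat >> h.py <<'E'
def snap(n,g,p0,p1,z,w=.012,N=40):
    """strongest-gradient line near world segment p0-p1 at height z -> two refined end points (world xy), rms"""
    p0,p1=np.array(p0),np.array(p1); t=(p1-p0)/np.linalg.norm(p1-p0); nn=np.array([-t[1],t[0]])
    s=np.linspace(0.08,.92,N); o=np.linspace(-w,w,81)
    P=(p0+s[:,None]*(p1-p0))[:,None,:]+o[None,:,None]*nn
    q=proj(n,np.c_[P.reshape(-1,2),np.full(P.size//2,z)]).astype(np.float32).reshape(N,81,2)
    v=cv2.remap(g.astype(np.float32),q[...,0],q[...,1],cv2.INTER_LINEAR)
    v=cv2.GaussianBlur(v,(9,1),2); d=np.abs(np.gradient(v,axis=1))
    k=d.argmax(1); off=np.array([np.average(o[max(i-8,0):i+9],weights=r[max(i-8,0):i+9]**2) for i,r in zip(k,d)])
    ok=np.abs(off-np.median(off))<.004
    for _ in range(3):
        c=np.polyfit(s[ok],off[ok],1); e=off-np.polyval(c,s); ok=np.abs(e)<.0015
    return p0+np.polyval(c,0)*nn,p1+np.polyval(c,1)*nn,e[ok].std(),ok.mean()
E
python3 - <<'E'
from h import *
im=cv2.imread("pics/top0.png"); g=cv2.cvtColor(im,cv2.COLOR_BGR2GRAY)
def go(nm,a,b,z):
    P=ray("top",[a,b],z)[:,:2]; r=snap("top",g,P[0],P[1],z); d=r[1]-r[0]
    print(nm,r[0].round(4),r[1].round(4),'ang',round(np.arctan2(d[1],d[0]),4),'rms',round(r[2]*1e3,2),round(r[3],2)); return r
print('NEST')
go('L +y .128',(318.4,200),(318.4,139),.128)
go('R -y .118',(339.5,208),(338.9,139),.118)
go('far .118',(319,139),(338,139),.118)
go('step .128',(319,200.5),(326,200.5),.128)
go('plate L .118',(293.3,252),(293.3,132),.118)
go('plate R .118',(364.5,252),(362.5,132),.118)
go('plate near .118',(294,252.5),(335,252.5),.118)
go('plate far .118',(294,132),(362,132),.118)
print('MOULD')
go('L .05',(181.6,233.6),(174.6,176),.05)
go('R 0',(202.8,231),(195.2,174),.0)
go('near .05',(181.6,233.6),(199.5,231.5),.05)
go('far .05',(188,175),(195,174),.05)
E
```

```text
NEST
L +y .128 [ 0.4905 -0.1735] [ 0.6611 -0.1756] ang -0.0121 rms 0.51 1.0
R -y .118 [ 0.4672 -0.2339] [ 0.6622 -0.2362] ang -0.0117 rms 0.55 1.0
far .118 [ 0.6648 -0.1821] [ 0.6641 -0.2361] ang -1.5836 rms 0.08 0.98
step .128 [ 0.4894 -0.1753] [ 0.4887 -0.1948] ang -1.6065 rms 0.11 1.0
plate L .118 [ 0.3475 -0.1106] [ 0.684  -0.1187] ang -0.0241 rms 0.13 0.68
plate R .118 [ 0.343  -0.2931] [ 0.6815 -0.2987] ang -0.0165 rms 0.56 0.68
plate near .118 [ 0.3464 -0.1037] [ 0.3438 -0.218 ] ang -1.5933 rms 0.1 1.0
plate far .118 [ 0.6794 -0.1118] [ 0.6768 -0.3055] ang -1.5843 rms 0.1 0.92
MOULD
L .05 [0.4001 0.2246] [0.5725 0.2455] ang 0.1209 rms 0.46 1.0
R 0 [0.4034 0.1749] [0.5818 0.1968] ang 0.1219 rms 0.65 0.85
near .05 [0.4008 0.2233] [0.407  0.1697] ang -1.4554 rms 0.45 1.0
far .05 [0.5797 0.2029] [0.5786 0.1813] ang -1.6194 rms 0.18 0.92
```

```bash
cat >> h.py <<'E'
NEST=np.array([.5768,-.2049,.118]); TY=np.pi-.013; G=.0188
def world(p): # table-frame vector from nest point -> world
    c,s=np.cos(TY),np.sin(TY); return NEST+np.array([c*p[0]-s*p[1],s*p[0]+c*p[1],p[2]])
PIV=lambda: world([.168,.012,.037])
def bat(th,r,tilt=None,sgn=1):
    """TCP pose with grasp point r from pivot at lever angle th; tool leaning as bat at angle tilt"""
    d=lambda th: np.array([np.sin(np.pi/4-th)*np.cos(TY),np.sin(np.pi/4-th)*np.sin(TY),np.cos(np.pi/4-th)])
    z=-d(th if tilt is None else tilt); y=sgn*np.array([-np.sin(TY),np.cos(TY),0])
    return PIV()+r*d(th)+G*z, R.from_matrix(np.c_[np.cross(y,z),y,z]).as_quat()
E
python3 - <<'E'
from h import *
M=np.array([.4896,.2104,0])
for k in (0,1):
    y0=.121+np.pi/2+k*np.pi
    for z in(.2,.0142): 
        q=manip.solve_ik(M+[0,0,z],down(y0)); print('pick',k,z,None if q is None else np.round(q,2))
    y1=y0+TY-.121
    for z in(.25,.0142):
        q=manip.solve_ik(NEST+[0,0,z],down(y1)); print('place',k,z,None if q is None else np.round(q,2))
for s in(1,-1):
  for th in (0,.4,.8,1.2,1.5,1.6):
    for t in (None,.25+.75*0,th*.75):
        q=manip.solve_ik(*bat(th,.106,t,s)); print('bat',s,th,t,None if q is None else np.round(q,2))
E
```

```text
pick 0 0.2 [ 0.51  0.57 -1.29  1.81  0.59  1.22  0.73]
pick 0 0.0142 [ 0.11  0.62 -0.72  1.96  0.58  0.78  0.75]
place 0 0.25 [ 0.76  0.35 -0.63  1.39  0.2   1.47 -1.45]
place 0 0.0142 [ 0.68  0.51 -0.51  1.7   0.28  1.01 -1.51]
pick 1 0.2 [ 0.37  0.42 -1.04  1.82  0.4   1.13 -2.26]
pick 1 0.0142 [ 0.15  0.64 -0.77  1.96  0.62  0.8  -2.43]
place 1 0.25 [ 1.05  0.49 -1.12  1.38  0.44  1.54  1.52]
place 1 0.0142 [ 1.    0.68 -1.01  1.69  0.63  1.13  1.37]
bat 1 0 None None
bat 1 0 0.25 None
bat 1 0 0.0 None
bat 1 0.4 None [ 1.44 -0.23 -0.66  2.27 -0.55  0.84 -0.47]
bat 1 0.4 0.25 [ 1.58 -0.29 -0.65  2.37 -0.84  0.83 -0.13]
bat 1 0.4 0.30000000000000004 [ 1.53 -0.27 -0.65  2.34 -0.75  0.83 -0.25]
bat 1 0.8 None [ 0.99  0.12 -0.61  1.92  0.08  1.14 -1.24]
bat 1 0.8 0.25 [ 1.5  -0.22 -0.69  2.31 -0.78  0.76 -0.27]
bat 1 0.8 0.6000000000000001 [ 1.18 -0.03 -0.67  2.06 -0.13  0.94 -1.  ]
bat 1 1.2 None [ 0.66  0.49 -0.5   1.55  0.29  1.58 -1.48]
bat 1 1.2 0.25 [ 1.42 -0.12 -0.74  2.26 -0.7   0.64 -0.41]
bat 1 1.2 0.8999999999999999 [ 0.84  0.28 -0.57  1.77  0.19  1.25 -1.38]
bat 1 1.5 None 
[... 667 characters left out ...]
t -1 0.8 0.25 [-0.07 -0.3   0.64  2.34 -0.2   0.59  2.29]
bat -1 0.8 0.6000000000000001 [ 1.66 -0.02 -1.13  2.05 -0.14  0.94  2.16]
bat -1 1.2 None [ 0.99  0.67 -1.06  1.54  0.54  1.7   1.42]
bat -1 1.2 0.25 [-0.33 -0.23  0.84  2.31 -0.17  0.53  2.23]
bat -1 1.2 0.8999999999999999 [ 1.23  0.44 -1.12  1.76  0.42  1.32  1.55]
bat -1 1.5 None [ 0.72  0.89 -0.87  1.26  0.56  1.99  1.41]
bat -1 1.5 0.25 [-0.52 -0.16  1.04  2.29 -0.28  0.48  2.31]
bat -1 1.5 1.125 [ 0.99  0.68 -1.05  1.55  0.55  1.61  1.42]
bat -1 1.6 None [ 0.47  0.86 -0.43  1.18  0.37  1.99  1.6 ]
bat -1 1.6 0.25 [-0.66 -0.14  1.17  2.29 -0.29  0.46  2.33]
bat -1 1.6 1.2000000000000002 [ 0.93  0.75 -1.04  1.47  0.58  1.7   1.39]
```

Run:
```python
from h import *
M=np.array([.4896,.2104,0]); o=down(.121+np.pi/2)
p=np.array(manip.current_tool_pos()); manip.servo_line(p+[0.1,0,.2],vel=.3)
manip.move_pose(M+[0,0,.30],o); print(manip.current_clock(),np.round(manip.current_q(),2))
manip.servo_line(M+[0,0,.015],vel=.15)
print(manip.current_force(),manip.current_tool_pos())
effector.close(40); print('gap',manip.current_finger_gap(),manip.current_gripper_force(),manip.current_clock())
manip.servo_line(M+[0,0,.30],vel=.2); print(manip.current_finger_gap(),manip.current_force(),manip.current_wrist_torque(),manip.current_tool_pos(),manip.current_clock())
cv2.imwrite("pics/top1.png",viewer.get_image("top")[:,:,::-1]);cv2.imwrite("pics/scene1.png",viewer.get_image("scene")[:,:,::-1])
for z in(.3,.2,.0142):
  q=manip.solve_ik(NEST+[0,0,z],down(.121+np.pi/2+TY-.121)); print(None if q is None else np.round(q,2))
for t in (.6,.785,1,1.2):
  for r in (.092,.106):
    for s in (1,-1):
      q=manip.solve_ik(*bat(0,r,t,s)); print(t,r,s,None if q is None else np.round(q,2))
```

```text
3.8417 [ 0.38  0.3  -1.02  1.69  0.26  1.3   1.  ]
[-0.36454456  0.02529122 -0.03810595] [0.49021428 0.21061668 0.01567682]
gap 0.00019369702847993762 0.0 7.3333
0.00032058570352067885 [-0.53055141 -0.50348627  0.10385914] [ 0.10884294 -0.17212621  0.02020703] [0.48895334 0.21003169 0.29894685] 8.9083
[-0.33  0.37  0.91  1.33 -0.29  1.57 -1.05]
[-0.35  0.41  0.91  1.51 -0.33  1.37 -1.01]
[-0.34  0.62  0.91  1.74 -0.55  1.06 -0.83]
0.6 0.092 1 [ 1.89 -0.19 -1.15  2.21 -0.38  0.9  -0.63]
0.6 0.092 -1 [ 1.06 -0.1  -0.44  2.23 -0.19  0.86  2.29]
0.6 0.106 1 [ 1.62 -0.18 -0.9   2.22 -0.32  0.92 -0.69]
0.6 0.106 -1 [ 1.02 -0.13 -0.38  2.23 -0.2   0.89  2.31]
0.785 0.092 1 [ 0.26 -0.    0.23  2.12 -0.    1.02 -1.09]
0.785 0.092 -1 [ 1.26  0.04 -0.78  2.1   0.03  1.02  2.03]
0.785 0.106 1 [ 1.39  0.   -0.88  2.1   0.    1.04 -1.07]
0.785 0.106 -1 [ 1.25 -0.   -0.73  2.1  -0.    1.04  2.07]
1 0.092 1 [-0.38  0.21  0.91  2.   -0.07  1.2  -1.03]
1 0.092 -1 [ 1.28  0.28 -1.    1.95  0.31  1.26  1.7 ]
1 0.106 1 [-0.39  0.17  0.9   2.01 -0.03  1.22 -1.05]
1 0.106 -1 [ 1.29  0.23 -0.98  1.96  0.27  1.27  1.75]
1.2 0.092 1 [-0.36  0.42  0.91  1.87 -0.11  1.37 -0.97]
1.2 0.092 -1 [ 1.15  0.49 -1.02  1.83  0.45  1.51  1.52]
1.2 0.106 1 [-0.36  0.38  0.91  1.89 -0.09  1.38 -0.99]
1.2 0.106 -1 [ 1.18  0.46 -1.03  1.84  0.43  1.51  1.55]
```

View pics/top1.png

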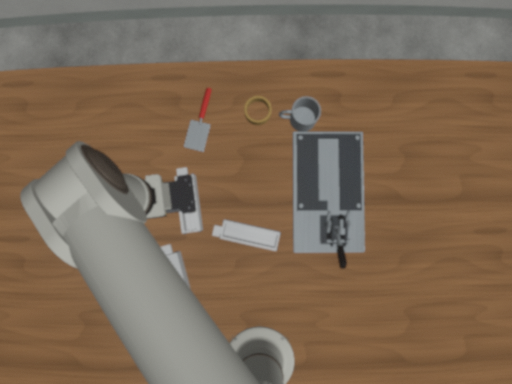

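Run:
```python
from h import *
print(R.from_quat(manip.current_tcp_rot()).as_matrix().round(3)); print(R.from_quat(down(.121+np.pi/2)).as_matrix().round(3))
p=proj("scene",[manip.current_tool_pos()])[0]; print(p); x,y=int(p[0])-55,int(p[1])-60
im=cv2.imread("pics/scene1.png"); cv2.imwrite("pics/c1.png",cv2.resize(im[max(y,0):y+110,max(x,0):x+140],None,fx=5,fy=5,interpolation=cv2.INTER_CUBIC))
```

```text
[[-0.993 -0.121 -0.002]
 [-0.121  0.993 -0.   ]
 [ 0.002 -0.    -1.   ]]
[[-0.993 -0.121  0.   ]
 [-0.121  0.993  0.   ]
 [-0.     0.    -1.   ]]
[296.0676938  119.30642581]
```

View pics/c1.png

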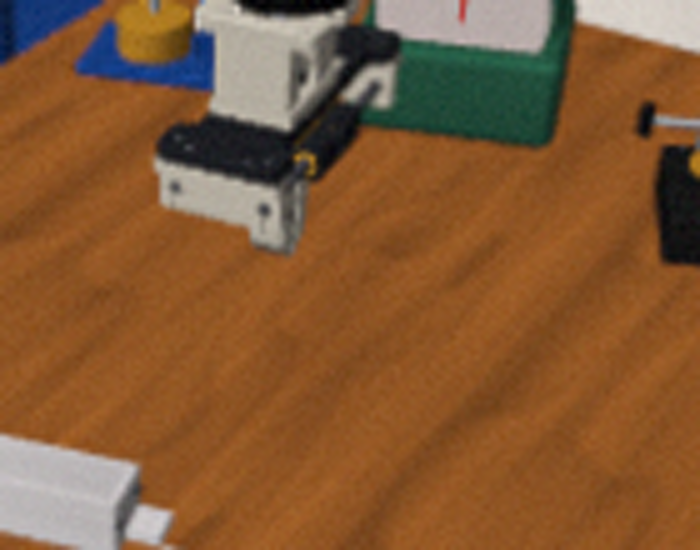

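Run:
```python
from h import *
def crop(n,im):
    p=proj(n,[manip.current_tool_pos()])[0]; im=im[:,:,::-1].copy()
    x=int(p[0])-45; y=int(p[1])-45
    c=cv2.resize(im[y:y+74,x:x+100],None,fx=4,fy=4,interpolation=cv2.INTER_CUBIC)
    cv2.drawMarker(c,(int((p[0]-x)*4),int((p[1]-y)*4)),(0,0,255),0,12); return c
a=[crop(n,viewer.get_image(n)) for n in("scene","top")]
effector.open_jaws(); print(manip.current_finger_gap())
b=[crop(n,viewer.get_image(n)) for n in("scene","top")]
cv2.imwrite("pics/c2.png",np.vstack([np.hstack(a),np.hstack(b)])); print(manip.current_clock())
print(proj("scene",[manip.current_tool_pos()]),proj("top",[manip.current_tool_pos()]))
```

```text
0.09229575149395221
10.6667
[[296.285662  119.0415563]] [[163.51895802 201.29688552]]
```

View pics/c2.png

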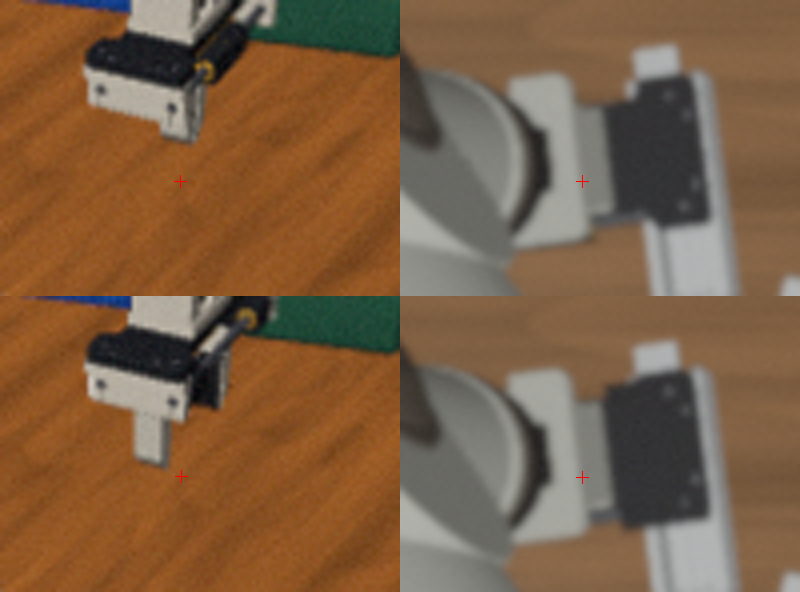

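Run:
```python
from h import *
for n in("scene","top"): print(n,proj(n,[[0,0,0],[.4896,.2104,.0],[.6648,-.175,.118],[.6648,-.236,.118],[.279,-.587,.187],manip.current_tool_pos()]).round(1).tolist())
e=[]
for n,p in(("scene",(296.5,109)),("top",(190,194))):
    a=ray(n,[p],0)[0]; e.append((cam(n)[2],a-cam(n)[2]))
(A,a),(B,b)=e; s=np.linalg.lstsq(np.c_[a,-b],B-A,rcond=None)[0]; print(A+s[0]*a,B+s[1]*b, manip.current_tool_pos())
```

```text
scene [[157.9, 171.5], [292.3, 188.7], [274.5, 265.4], [261.3, 281.9], [44.8, 289.0], [296.3, 119.0]]
top [[259.1, 360.5], [188.8, 203.8], [316.5, 138.4], [337.9, 138.1], [477.3, 275.4], [163.5, 201.3]]
[0.52272436 0.14898415 0.37813719] [0.50155796 0.13450808 0.37429947] [0.48959561 0.2104305  0.29999789]
```

Run:
```python
from h import *
o=np.zeros((600,800,3),np.uint8)
P=[[.279,-.587,.187],[.25,-.52,.26],[.30,-.66,.26]]
for k,n in enumerate(("scene","top")):
    im=cv2.imread(f"pics/{n}0.png"); p=proj(n,P); x=max(0,min(int(p[0][0])-50,412)); y=min(int(p[0][1])-75,384-150)
    c=cv2.resize(im[y:y+150,x:x+100],None,fx=4,fy=4,interpolation=cv2.INTER_CUBIC)
    for q,col in zip(p,((0,0,255),(0,255,0),(255,255,0))): cv2.drawMarker(c,(int((q[0]-x)*4),int((q[1]-y)*4)),col,0,14,2)
    o[:c.shape[0],k*400:k*400+400]=c
    print(n,x,y,p.round(1).tolist())
cv2.imwrite("pics/c3.png",o)
```

```text
scene 0 213 [[44.8, 289.0], [49.0, 246.6], [7.1, 299.5]]
top 412 200 [[477.3, 275.4], [469.0, 293.4], [520.8, 270.5]]
```

View pics/c3.png

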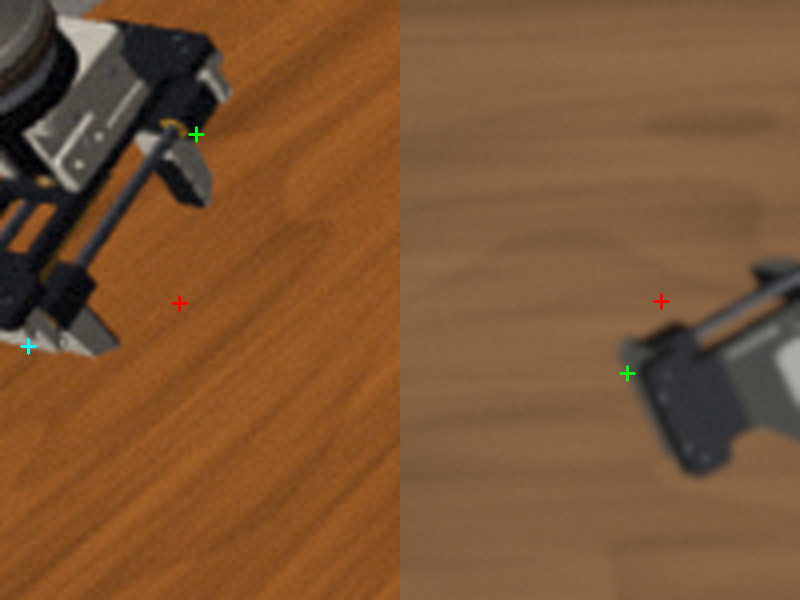

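Run:
```python
from h import *
d=lambda r: bat(0,r)[0]-0  # TCP; add back
z=R.from_quat(bat(0,.12)[1]).as_matrix()[:,2]; tip=bat(0,.12)[0]-G*z
print(tip,proj("scene",[tip]),'obs 166,193',proj("top",[tip]),'obs 342.7,267.3')
print(PIV(),np.round(manip.current_tau(),2))
# vertical axis of the tool at present: where body/flange should be in the top view
p=np.array(manip.current_tool_pos())
for h in(0,.066,.1,.15,.2,.25,.3): print(h,proj("top",[p+[0,0,h]]).round(0),proj("scene",[p+[0,0,h]]).round(0))
```

```text
[ 0.32381256 -0.21361199  0.23985281] [[163.68711784 190.61724029]] obs 166,193 [[343.54399604 266.2606163 ]] obs 342.7,267.3
[ 0.4086582  -0.21471505  0.155     ] [ -0.   -34.32  -7.63 -29.35   0.     0.09  -0.  ]
0 [[164. 201.]] [[296. 119.]]
0.066 [[155. 200.]] [[297. 100.]]
0.1 [[151. 200.]] [[298.  90.]]
0.15 [[143. 199.]] [[299.  74.]]
0.2 [[134. 198.]] [[300.  58.]]
0.25 [[123. 197.]] [[301.  40.]]
0.3 [[111. 196.]] [[301.  21.]]
```

```bash
cat >> h.py <<'E'
def tip(n,im,bgr):
    """lowest points of the robot silhouette (scene), by difference from the start picture"""
    d=np.abs(im.astype(int)-bgr.astype(int)).max(2)>40
    d=cv2.morphologyEx(d.astype(np.uint8),cv2.MORPH_OPEN,np.ones((3,3)))
    if n=="scene": d[:,:80]=0
    k,l,s,c=cv2.connectedComponentsWithStats(d); i=1+s[1:,4].argmax(); y,x=np.nonzero(l==i); return x,y
E
python3 - <<'E'
from h import *
bg=viewer and cv2.imread("pics/scene0.png")[:,:,::-1]
P=np.array([.57,.03,.30]); manip.move_pose(P,down(np.pi/2)); effector.close(20)
for z in(.3,.1):
    manip.servo_line([.57,.03,z],vel=.2); q=np.array(manip.current_tool_pos())
    im=viewer.get_image("scene"); t=viewer.get_image("top")
    cv2.imwrite(f"pics/s_{z}.png",im[:,:,::-1]); cv2.imwrite(f"pics/t_{z}.png",t[:,:,::-1])
    x,y=tip("scene",im,bg); m=y>=y.max()-2; print(z,q.round(4),np.round(manip.current_q(),3),'pred',proj("scene",[q]).round(1),'lowest',x[m].mean(),y.max(),'tau',np.round(manip.current_tau(),2),manip.current_clock())
c=lambda n,x0,x1,y0,y1: cv2.resize(cv2.imread(n)[y0:y1,x0:x1],(400,300),interpolation=cv2.INTER_CUBIC)
o=np.vstack([np.hstack([c(f"pics/s_{z}.png",200,360,60,180) if z==.3 else c(f"pics/s_{z}.png",200,360,100,220),c(f"pics/t_{z}.png",130,330,70,220)]) for z in(.3,.1)])
cv2.imwrite("pics/c4.png",o); print(proj("top",[[.57,.03,.3],[.57,.03,.1]]))
E
```

```text
0.3 [0.57 0.03 0.3 ] [ 0.613  0.36  -0.921  1.599  0.293  1.329  1.223] pred [[287.6 158.3]] lowest 284.7931034482759 148 tau [ 0.000e+00 -4.095e+01 -8.590e+00 -2.927e+01  2.000e-02  9.000e-02
 -0.000e+00] 13.2667
0.1 [0.571  0.0303 0.1011] [ 0.514  0.56  -0.807  1.82   0.485  0.969  1.071] pred [[285.8 208.4]] lowest 277.8095238095238 205 tau [-2.000e-02 -4.810e+01 -1.120e+01 -2.286e+01  1.000e-02  9.000e-02
  0.000e+00] 14.5167
[[241.09711999 164.97533126]
 [244.73544544 173.78978676]]
```

View pics/c4.png

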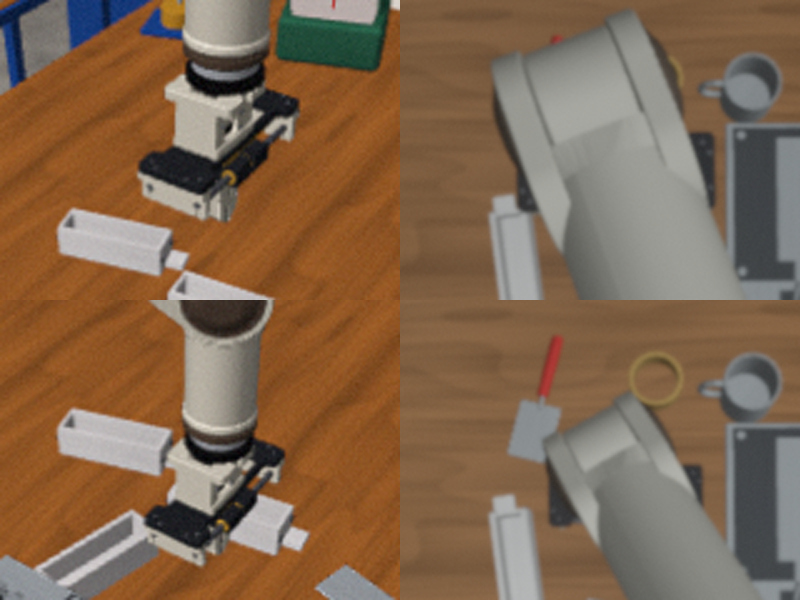

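Tilt and x/y agree with the top view. In the scene view the fingertips sit about 10 px (~30 mm) higher than the reported TCP predicts, so the fingers probably closed just above the rim. I'll touch the bench to get the true height.

Run:
```python
from h import *
manip.servo_line([.57,.03,.02],vel=.15); f0=np.array(manip.current_force()); print(f0)
z=.02
while z>-.045:
    z-=.003
    try: manip.servo_line([.57,.03,z],vel=.04)
    except manip.PlanningError as e: print('plan',z,e); break
    f=np.array(manip.current_force())-f0
    if abs(f[2])>2.5: break
print(z,f,manip.current_tool_pos(),manip.current_clock())
im=viewer.get_image("scene"); x,y=tip("scene",im,cv2.imread("pics/scene0.png")[:,:,::-1]); print(y.max(),proj("scene",[[.57,.03,0],[.57,.03,z]]))
manip.servo_line([.57,.03,.03],vel=.15)
```

```text
[-0.50149584 -0.20459458 -0.10608507]
-0.04 [-0.44264088 -0.39833633  4.98813322] [ 0.57061044  0.03013537 -0.03941233] 20.2
238 [[284.52682344 229.41148542]
 [284.18584472 237.04806908]]
```

```bash
cat >> h.py <<'E'
OFF=.0375   # true fingertips are this much higher than the reported TCP (touched bench)
E
python3 - <<'E'
from h import *
M=np.array([.4896,.2104,0]); o=down(.121+np.pi/2)
effector.open_jaws()
manip.servo_line([.57,.03,.10],vel=.3); manip.move_pose(M+[0,0,.10],o)
manip.servo_line(M+[0,0,.015-OFF],vel=.12); print(manip.current_force(),manip.current_clock())
effector.close(45); print('gap',manip.current_finger_gap(),manip.current_gripper_force())
if manip.current_finger_gap()>.04:
    f0=np.array(manip.current_force())
    manip.servo_line(M+[0,0,.25],vel=.25); print(manip.current_finger_gap(),np.array(manip.current_force())-f0,manip.current_wrist_torque(),manip.current_tool_pos(),manip.current_clock())
    a=viewer.get_image("top"); b=viewer.get_image("scene"); cv2.imwrite("pics/top2.png",a[:,:,::-1]); cv2.imwrite("pics/scene2.png",b[:,:,::-1])
    for q in (manip.solve_ik(NEST+[0,0,.17],down(np.pi/2+TY)),): print(q)
E
```

```text
[-0.22024892 -0.59239456 -0.165454  ] 24.6833
gap 0.055621435942902135 44.99212861061096
0.05573029229684255 [  0.62609175   6.11578188 -11.65149451] [ 0.11091349 -0.0630437  -0.00025149] [0.48839421 0.20976962 0.24833664] 26.5833
[-0.3555708   0.43435003  0.9067925   1.56029067 -0.34932086  1.31832565
 -0.98961768]
```

Run:
```python
from h import *
o=down(np.pi/2+TY); Z=.118+.015-OFF
manip.movej([.76,.35,-.63,1.39,.2,1.47,-1.45]); print(manip.current_tool_pos(),manip.current_clock())
manip.move_pose([NEST[0],NEST[1],Z+.11],o); print(np.round(manip.current_q(),2))
manip.servo_line([NEST[0],NEST[1],Z+.016],vel=.12)
p=np.array(manip.current_tool_pos()); print(p,R.from_quat(manip.current_tcp_rot()).as_matrix()[:2,1],-np.sin(TY),np.cos(TY)); f0=np.array(manip.current_force())
for n in("top","scene"): cv2.imwrite(f"pics/{n}3.png",viewer.get_image(n)[:,:,::-1])
for dz in(.013,.011,.009,.007):
    manip.servo_line([NEST[0],NEST[1],Z+dz],vel=.04); f=np.array(manip.current_force())-f0; print(dz,f.round(2),np.array(manip.current_tool_pos()).round(4))
    if f[2]>4: break
print(manip.current_clock())
c=lambda n,x0,x1,y0,y1: cv2.resize(cv2.imread(n)[y0:y1,x0:x1],(400,600),interpolation=cv2.INTER_CUBIC)
cv2.imwrite("pics/c5.png",np.hstack([c("pics/scene3.png",160,300,160,370),c("pics/top3.png",270,390,110,290)]))
```

```text
[ 0.57651201 -0.20308269  0.36652125] 28.7583
[ 0.75  0.45 -0.6   1.62  0.27  1.15 -1.5 ]
[ 0.57787105 -0.20503688  0.11256504] [-0.01292178 -0.99991638] -0.012999633836427452 -0.9999155011900349
0.013 [-0.7   0.6  -0.28] [ 0.5767 -0.205   0.1086]
0.011 [ 0.14 -0.3  -0.68] [ 0.5766 -0.2049  0.1063]
0.009 [-0.39 -0.22  0.04] [ 0.5766 -0.2049  0.1043]
0.007 [ 0.68 -0.42  0.67] [ 0.5766 -0.2049  0.1023]
31.4833
```

View pics/c5.png

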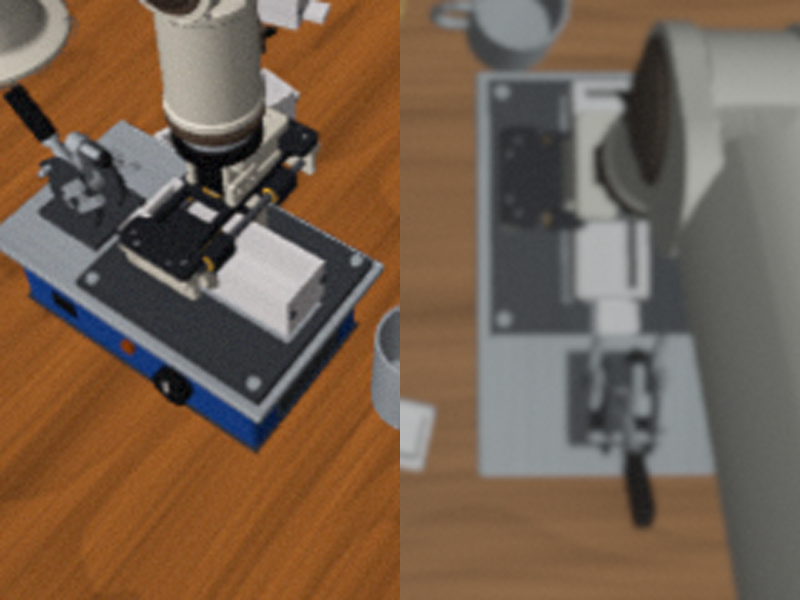

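The mould sits above the cutout, lug on the slot side (crop (617,317)), and there is no contact yet. I'm continuing the guarded descent.

Run:
```python
from h import *
Z=.118+.015-OFF; dz=.007; f0=np.array(manip.current_force())
while dz>-.004:
    dz-=.0015; manip.servo_line([NEST[0],NEST[1],Z+dz],vel=.04); f=np.array(manip.current_force())-f0
    print(round(dz,4),f.round(2),np.array(manip.current_tool_pos()).round(4),manip.current_wrist_torque().round(2) if hasattr(manip.current_wrist_torque(),'round') else '')
    if f[2]>6: break
print(manip.current_clock())
```

```text
0.0055 [-0.49  0.31 -0.77] [ 0.5767 -0.2049  0.1009] [ 0.03 -0.09  0.01]
0.004 [-0.45 -0.27 -0.5 ] [ 0.5767 -0.2049  0.0994] [0.02 0.01 0.05]
0.0025 [-0.49  0.42 -0.22] [ 0.5767 -0.2048  0.0978] [ 0.08 -0.01  0.06]
0.001 [-0.4   0.14 -0.5 ] [ 0.5767 -0.2049  0.0964] [-0.02 -0.06 -0.01]
-0.0005 [-1.8  -0.14  7.1 ] [ 0.5771 -0.205   0.0957] [ 0.26  0.47 -0.04]
32.7333
```

```bash
cat >> h.py <<'E'
def bd(th): s=np.sin(np.pi/4-th); return np.array([s*np.cos(TY),s*np.sin(TY),np.cos(np.pi/4-th)])
def td(th): # tangential, growing th
    s=-np.cos(np.pi/4-th); return np.array([s*np.cos(TY),s*np.sin(TY),np.sin(np.pi/4-th)])
OV=down(np.pi/2+TY)
def cmd(th,r): return PIV()+r*bd(th)-np.array([0,0,G+OFF])
E
python3 - <<'E'
from h import *
effector.open_jaws(); p=np.array(manip.current_tool_pos()); manip.servo_line([p[0],p[1],p[2]+.02],vel=.08); 
manip.servo_line([p[0],p[1],.28],vel=.25); print('force',manip.current_force(),manip.current_clock())
a=cmd(0,.092)
for P in (a+[0,0,.1],a,cmd(0,.108),cmd(.8,.106),cmd(1.6,.106)):
    q=manip.solve_ik(P,OV); print(P.round(4),None if q is None else np.round(q,2))
manip.move_pose(a+[0,0,.12],OV); print(np.round(manip.current_q(),2),manip.current_tool_pos(),manip.current_clock())
t=viewer.get_image("top"); cv2.imwrite("pics/top4.png",t[:,:,::-1]); cv2.imwrite("pics/scene4.png",viewer.get_image("scene")[:,:,::-1])
g=cv2.cvtColor(t,cv2.COLOR_RGB2GRAY)
# mould rim in top view at z=.168, expected corners
c,s=np.cos(TY),np.sin(TY); w=lambda x,y: world([x,y,0])[:2]
for nm,A,B,z in(("far end",w(-.086,-.025),w(-.086,.025),.168),("right",w(-.08,.028),w(.08,.028),.168),("left",w(-.08,-.028),w(.08,-.028),.168)):
    r=snap("top",g,A,B,z,.006); print(nm,(r[0]-A).round(4),(r[1]-B).round(4),r[2:])
E
```

```text
force [-0.2851709   0.18800447 -0.68649817] 34.7083
[ 0.3436 -0.2139  0.2638] [ 1.14 -0.05 -0.62  2.01 -0.03  1.17 -1.05]
[ 0.3436 -0.2139  0.1638] [ 1.11  0.09 -0.64  2.14  0.07  0.93 -1.15]
[ 0.3323 -0.2137  0.1751] [ 1.13  0.05 -0.63  2.15  0.03  0.95 -1.11]
[ 0.4102 -0.2147  0.2047] [ 1.01  0.16 -0.64  1.98  0.11  1.04 -1.26]
[ 0.4858 -0.2157  0.1714] [ 0.88  0.33 -0.61  1.86  0.22  1.02 -1.41]
[ 1.14 -0.07 -0.62  1.98 -0.04  1.21 -1.04] [ 0.34459981 -0.21397875  0.2837621 ] 35.6333
far end [-0.0007  0.    ] [-0.0002  0.    ] (np.float64(0.00040563936766699744), np.float64(1.0))
right [-0.    -0.003] [-0.     -0.0006] (np.float64(0.00041212331423500257), np.float64(0.9))
left [0.     0.0011] [0.     0.0008] (np.float64(0.0007458576269880221), np.float64(1.0))
```

Run:
```python
from h import *
a=cmd(0,.092); f0=np.array(manip.current_force())
manip.servo_line(a,OV,vel=.12); F=lambda: np.array(manip.current_force())-f0
print('down',F().round(2),np.array(manip.current_tool_pos()).round(4),manip.current_clock())
effector.close(8); print('close',manip.current_finger_gap(),F().round(2))
for _ in range(2):
    if abs(F()[1])>1.5:
        a=a+[0,np.sign(F()[1])*.0008,0]; manip.servo_line(a,vel=.05); print('adj',a[1],F().round(2))
print(manip.current_finger_gap(),manip.current_gripper_force(),manip.current_tool_pos(),manip.current_clock())
```

```text
down [-0.44  0.08 -1.06] [ 0.3442 -0.2141  0.1643] 36.8833
close 0.01599320535128766 [-0.6   3.47  1.31]
adj -0.21306937163980208 [ 0.04  1.38 -0.08]
0.015902722498175315 8.00497055053711 [ 0.34360546 -0.21319861  0.16374936] 38.2917
```

```bash
cat >> h.py <<'E'
DY=np.array([0,.0011,0])
E
python3 - <<'E'
from h import *
f0=np.array([-.4,0,-.7]); F=lambda: np.array(manip.current_force())-f0
effector.close(60); p0=np.array(manip.current_tool_pos()); print(manip.current_finger_gap(),F().round(2))
r=.092; d=bd(0)
while r<.116:
    r+=.003; manip.servo_line(cmd(0,r)+DY,OV,vel=.06); f=F(); x=(np.array(manip.current_tool_pos())-p0)@d
    print(round(r,4),'drawn',round(x,4),'Frad',round(-f@d,1),'Ftan',round(-f@td(0),1),'gap',round(manip.current_finger_gap(),4))
    if -f@d>32: break
print(manip.current_clock())
E
```

```text
0.0157272372509244 [0.72 0.49 0.33]
0.095 drawn 0.0021 Frad 14.0 Ftan 3.1 gap 0.0157
0.098 drawn 0.005 Frad 14.7 Ftan 3.8 gap 0.0159
0.101 drawn 0.0078 Frad 16.7 Ftan 4.1 gap 0.0159
0.104 drawn 0.0107 Frad 18.4 Ftan 4.8 gap 0.016
0.107 drawn 0.0135 Frad 19.2 Ftan 5.2 gap 0.0157
0.11 drawn 0.0147 Frad 32.3 Ftan 6.3 gap 0.0154
40.0083
```

Run:
```python
from h import *
f0=np.array([-.4,0,-.7]); F=lambda: np.array(manip.current_force())-f0
r=.109; th=0; S=PIV()
while th<1.36:
    th=th+(.05 if th<.15 else .1); manip.servo_line(cmd(th,r)+DY,OV,vel=.08)
    f=F(); fr=-f@bd(th); ft=-f@td(th); v=np.array(manip.current_tool_pos())+[0,0,G+OFF]-S-DY
    ta=np.pi/4-np.arctan2(v[0]*np.cos(TY)+v[1]*np.sin(TY),v[2])
    print(round(th,2),'act',round(ta,3),'r',round(np.linalg.norm(v),4),'cmd r',round(r,4),'Fr',round(fr,1),'Ft',round(ft,1),'Fy',round(f[1],1))
    if fr>30: r-=.001
    if fr<20: r+=.0007
    if abs(ft)>22 or fr>45: print('STOP'); break
print(manip.current_clock())
```

```text
0.05 act 0.052 r 0.1071 cmd r 0.109 Fr 24.5 Ft 5.5 Fy -3.9
0.1 act 0.095 r 0.1075 cmd r 0.109 Fr 21.7 Ft 5.0 Fy -4.2
0.15 act 0.137 r 0.1079 cmd r 0.109 Fr 20.0 Ft 4.8 Fy -4.7
0.25 act 0.232 r 0.1079 cmd r 0.109 Fr 20.5 Ft 4.5 Fy -4.3
0.35 act 0.322 r 0.1077 cmd r 0.109 Fr 19.7 Ft 4.1 Fy -4.4
0.45 act 0.414 r 0.1082 cmd r 0.1097 Fr 19.8 Ft 4.5 Fy -5.3
0.55 act 0.51 r 0.1086 cmd r 0.1104 Fr 20.8 Ft 4.7 Fy -5.3
0.65 act 0.604 r 0.1085 cmd r 0.1104 Fr 15.7 Ft 5.3 Fy -5.3
0.75 act 0.7 r 0.1088 cmd r 0.1111 Fr 14.1 Ft 5.9 Fy -4.0
0.85 act 0.801 r 0.1091 cmd r 0.1118 Fr 11.2 Ft 6.7 Fy -3.3
0.95 act 0.907 r 0.1096 cmd r 0.1125 Fr 10.5 Ft 4.9 Fy -3.2
1.05 act 1.014 r 0.1103 cmd r 0.1132 Fr 8.4 Ft 3.5 Fy -2.7
1.15 act 1.121 r 0.1111 cmd r 0.1139 Fr 6.6 Ft 3.7 Fy -1.5
1.25 act 1.229 r 0.1122 cmd r 0.1146 Fr 5.5 Ft 1.9 Fy -2.0
1.35 act 1.339 r 0.1136 cmd r 0.1153 Fr 5.9 Ft 1.9 Fy -2.3
1.45 act 1.443 r 0.1149 cmd r 0.116 Fr 4.7 Ft 1.2 Fy -2.7
44.525
```

Run:
```python
from h import *
print(manip.current_finger_gap(),manip.current_gripper_force(),manip.current_force(),manip.current_wrist_torque())
s=viewer.get_image("scene"); cv2.imwrite("pics/scene5.png",s[:,:,::-1]); t=viewer.get_image("top"); cv2.imwrite("pics/top5.png",t[:,:,::-1])
a=cv2.resize(s[140:290,130:240,::-1],(440,600),interpolation=cv2.INTER_CUBIC); b=cv2.resize(t[180:285,310:370,::-1],(343,600),interpolation=cv2.INTER_CUBIC)
cv2.imwrite("pics/c6.png",np.hstack([a,b])); print(proj("scene",[PIV()+DY+.134*bd(1.44),PIV()+DY+.134*bd(.8),PIV()]))
```

```text
0.015111167997619142 59.99638617038727 [-4.26458582 -2.65094435 -3.71084948] [-0.47911215  1.40497219 -0.03399135]
[[208.0700272  210.44181006]
 [183.50022081 189.92608854]
 [190.64850995 224.32106957]]
```

View pics/c6.png

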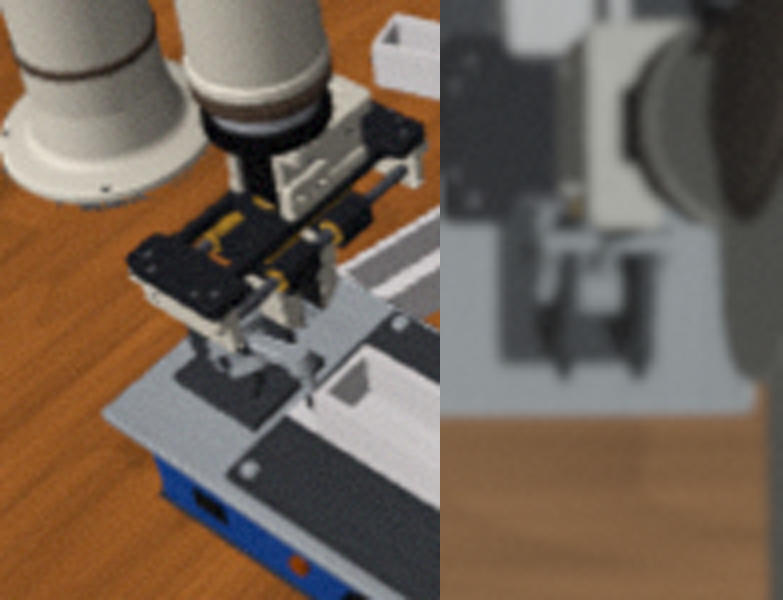

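The bat has swung over: the lever arm points at the lug (crop (290,350)) and the mould is seated. I'll keep pressing until the horn is felt.

Run:
```python
from h import *
f0=np.array([-.4,0,-.7]); F=lambda: np.array(manip.current_force())-f0
r=.116; th=1.45; S=PIV()
while th<1.78:
    th+=.03; manip.servo_line(cmd(th,r)+DY,OV,vel=.05)
    f=F(); v=np.array(manip.current_tool_pos())+[0,0,G+OFF]-S-DY
    ta=np.pi/4-np.arctan2(v[0]*np.cos(TY)+v[1]*np.sin(TY),v[2]); fr=-f@bd(ta); ft=-f@td(ta)
    print(round(th,2),'act',round(ta,3),'r',round(np.linalg.norm(v),4),'Fr',round(fr,1),'Ft',round(ft,1),'My',round(manip.current_wrist_torque()[1],2),'gap',round(manip.current_finger_gap(),4))
    if ft>26: print('HORN'); break
print(manip.current_clock())
```

```text
1.48 act 1.473 r 0.1153 Fr 3.4 Ft 1.8 My 1.39 gap 0.0151
1.51 act 1.501 r 0.1158 Fr 2.7 Ft 5.0 My 1.67 gap 0.0154
1.54 act 1.533 r 0.1164 Fr 2.1 Ft 3.5 My 1.4 gap 0.015
1.57 act 1.564 r 0.1166 Fr 1.1 Ft 3.8 My 1.29 gap 0.0149
1.6 act 1.594 r 0.1168 Fr 0.6 Ft 5.0 My 1.47 gap 0.0151
1.63 act 1.628 r 0.1171 Fr -0.2 Ft 3.8 My 1.11 gap 0.0148
1.66 act 1.661 r 0.1169 Fr 0.5 Ft 0.1 My 0.63 gap 0.0149
1.69 act 1.688 r 0.1159 Fr 1.4 Ft 3.4 My 1.18 gap 0.0145
1.72 act 1.718 r 0.1128 Fr 7.0 Ft -0.1 My 1.49 gap 0.0148
1.75 act 1.735 r 0.1081 Fr 12.9 Ft 8.6 My 3.46 gap 0.0146
1.78 act 1.765 r 0.1081 Fr 12.8 Ft 10.8 My 3.79 gap 0.015
47.375
```

Run:
```python
from h import *
p=np.array(manip.current_tool_pos()); print('pos',p.round(4),'cmd',(cmd(1.78,.116)+DY).round(4)); Q=R.from_quat(manip.current_tcp_rot()).as_matrix(); print(Q.round(3))
print('F',np.round(manip.current_force(),2),'M',np.round(manip.current_wrist_torque(),2),'gap',manip.current_finger_gap(),np.round(manip.current_q(),3),np.round(manip.current_tau(),1))
print('piv',PIV().round(4),'grasp true',(p+[0,0,G+OFF]).round(4))
s=viewer.get_image("scene"); t=viewer.get_image("top"); cv2.imwrite("pics/scene6.png",s[:,:,::-1]); cv2.imwrite("pics/top6.png",t[:,:,::-1])
# mould still home?
g=cv2.cvtColor(s,cv2.COLOR_RGB2GRAY); c5=cv2.cvtColor(cv2.imread("pics/scene5.png"),cv2.COLOR_BGR2GRAY)
# dark pixels along candidate bat directions, scene view
for th in(0.,.6,.9,1.1,1.2,1.3,1.4,1.5,1.6,1.7,1.8):
    q=proj("scene",[PIV()+DY+rr*bd(th) for rr in(.07,.08,.09,.10,.11,.12,.13)]).round().astype(int); print(th,[int(g[y,x]) for x,y in q],[int(c5[y,x]) for x,y in q])
```

```text
pos [ 0.4984 -0.2153  0.159 ] cmd [ 0.5059 -0.2149  0.1619]
[[ 1.    -0.015 -0.014]
 [-0.015 -1.     0.001]
 [-0.014 -0.001 -1.   ]]
F [-17.03  -1.87   1.14] M [-0.6   3.79 -0.02] gap 0.014994478345539816 [ 0.877  0.388 -0.647  1.831  0.272  1.026 -1.465] [ -5.3 -44.9 -12.1 -34.   -1.5  -5.8   0. ]
piv [ 0.4087 -0.2147  0.155 ] grasp true [ 0.4984 -0.2153  0.2153]
0.0 [95, 93, 89, 93, 91, 86, 134] [28, 25, 35, 103, 93, 86, 135]
0.6 [99, 94, 99, 91, 86, 92, 97] [68, 46, 76, 12, 49, 99, 96]
0.9 [18, 34, 100, 103, 100, 97, 102] [13, 28, 20, 21, 27, 70, 63]
1.1 [56, 115, 99, 9, 24, 20, 124] [127, 156, 22, 16, 23, 27, 31]
1.2 [24, 28, 52, 58, 108, 26, 27] [52, 73, 46, 94, 32, 48, 31]
1.3 [27, 30, 27, 31, 27, 27, 31] [169, 137, 119, 83, 37, 26, 27]
1.4 [28, 28, 31, 27, 30, 32, 34] [167, 127, 84, 36, 26, 21, 16]
1.5 [19, 19, 14, 14, 15, 31, 42] [171, 91, 92, 89, 89, 20, 78]
1.6 [55, 35, 99, 34, 29, 27, 27] [102, 88, 78, 132, 129, 144, 143]
1.7 [101, 81, 85, 78, 18, 17, 30] [126, 140, 145, 144, 142, 137, 142]
1.8 [57, 88, 56, 23, 24, 20, 91] [147, 139, 146, 141, 146, 148, 143]
```

Run:
```python
from h import *
effector.open_jaws(); p=np.array(manip.current_tool_pos())
manip.servo_line([p[0]-.01,p[1],.31],OV,vel=.25); print(manip.current_force(),manip.current_clock())
s=viewer.get_image("scene"); cv2.imwrite("pics/scene7.png",s[:,:,::-1])
g=cv2.cvtColor(s,cv2.COLOR_RGB2GRAY)
for th in np.arange(1.0,1.8,.05):
    q=proj("scene",[PIV()+DY+rr*bd(th) for rr in np.arange(.06,.15,.007)]); v=cv2.remap(g,q[:,0].astype(np.float32)[None],q[:,1].astype(np.float32)[None],1)[0]; print(round(th,2),v.tolist())
```

```text
[-0.59141887  0.34738419 -0.6556123 ] 49.5
1.0 [53, 52, 59, 91, 92, 98, 102, 101, 96, 93, 92, 86, 89]
1.05 [49, 52, 60, 91, 99, 94, 97, 101, 99, 79, 80, 81, 90]
1.1 [50, 51, 58, 105, 109, 103, 100, 97, 97, 96, 97, 98, 100]
1.15 [49, 50, 56, 110, 143, 128, 108, 102, 102, 99, 98, 95, 97]
1.2 [52, 48, 54, 95, 152, 153, 148, 141, 126, 110, 102, 103, 103]
1.25 [48, 46, 48, 85, 141, 153, 150, 148, 150, 149, 148, 137, 117]
1.3 [31, 37, 49, 103, 131, 143, 149, 150, 149, 152, 153, 150, 142]
1.35 [18, 22, 30, 58, 98, 116, 138, 149, 149, 151, 149, 147, 150]
1.4 [19, 15, 12, 20, 22, 27, 32, 39, 58, 94, 132, 152, 148]
1.45 [15, 17, 18, 17, 19, 21, 16, 13, 13, 31, 123, 150, 153]
1.5 [18, 16, 14, 16, 20, 19, 12, 13, 15, 45, 127, 152, 149]
1.55 [15, 19, 19, 17, 16, 13, 17, 17, 12, 39, 132, 151, 150]
1.6 [16, 14, 18, 13, 21, 22, 26, 51, 74, 136, 150, 147, 150]
1.65 [17, 24, 44, 67, 119, 126, 142, 144, 144, 144, 149, 146, 150]
1.7 [20, 66, 117, 146, 151, 149, 149, 148, 145, 143, 146, 149, 147]
1.75 [42, 109, 148, 151, 145, 149, 148, 147, 146, 144, 146, 147, 143]
```

Run:
```python
from h import *
rr=np.arange(.10,.145,.003)
for n,im,ths in(("scene","pics/scene0.png",(-.03,0,.03)),("scene","pics/scene7.png",(1.45,1.48,1.5,1.53,1.55))):
    g=cv2.imread(im,0)
    for th in ths:
        P=[PIV()+DY+r*bd(th) for r in rr]; q=proj(n,P).astype(np.float32); v=cv2.remap(g,q[:,0][None],q[:,1][None],1)[0].astype(float)
        i=np.argmax(v>75); print(im,th,'end r',rr[i-1]+(75-v[i-1])/(v[i]-v[i-1])*.003, 'px/m',np.linalg.norm(q[-1]-q[0])/(rr[-1]-rr[0]))
# mould home check in the scene view: rim edges at z .168
g=cv2.imread("pics/scene7.png",0); g0=cv2.imread("pics/scene4.png",0); w=lambda x,y: world([x,y,0])[:2]
for a,b in((w(-.086,-.025),w(-.086,.025)),(w(-.08,.028),w(.0,.028))):
    for G_ in(g0,g):
        r=snap("scene",G_,a,b,.168,.006); print((r[0]-a).round(4),(r[1]-b).round(4),r[3])
```

```text
pics/scene0.png -0.03 end r 0.12288888888888891 px/m 365.1441619509739
pics/scene0.png 0 end r 0.1230357142857143 px/m 366.0165014721095
pics/scene0.png 0.03 end r 0.12272727272727275 px/m 366.6073935372486
pics/scene7.png 1.45 end r 0.12640000000000004 px/m 179.7337645576112
pics/scene7.png 1.48 end r 0.12577272727272729 px/m 181.04705356416233
pics/scene7.png 1.5 end r 0.12546153846153849 px/m 182.33133497692273
pics/scene7.png 1.53 end r 0.12592307692307694 px/m 184.8449479965935
pics/scene7.png 1.55 end r 0.12553333333333336 px/m 186.8916920253207
[-0.001  0.   ] [-0.0009  0.    ] 1.0
[-0.0011  0.    ] [-0.0011  0.    ] 1.0
[-0.    -0.001] [-0.     -0.0006] 0.775
[-0.    -0.002] [-0.     -0.0018] 0.75
```

The bat is standing at about 1.50 rad by itself with the hand off, and its end shows at the home radius, so it has slipped into the notch. One light guarded push on its end will confirm it is seated, then I hand in.

Run:
```python
from h import *
effector.close(20); C=PIV()+DY+.116*bd(1.5)-.008*td(1.5); x,y=C[:2]; f0=np.array(manip.current_force())
manip.servo_line([x,y,.26],OV,vel=.2); manip.servo_line([x,y,.228],vel=.1); z=.228; print('expect',C[2]-OFF)
while z>.203:
    z-=.0015; manip.servo_line([x,y,z],vel=.05); f=np.array(manip.current_force())-f0
    if f[2]>9: break
print('contact',z,manip.current_tool_pos(),f.round(1),manip.current_clock())
manip.servo_line([x,y,.33],vel=.2); g=cv2.cvtColor(viewer.get_image("scene"),cv2.COLOR_RGB2GRAY)
for th in(1.35,1.4,1.5,1.6,1.65):
    q=proj("scene",[PIV()+DY+r*bd(th) for r in np.arange(.08,.14,.007)]).astype(np.float32); print(th,cv2.remap(g,q[:,0][None],q[:,1][None],1)[0].tolist())
print(manip.current_force(),manip.current_clock())
```

```text
expect 0.21036362372217704
contact 0.21 [ 0.48033566 -0.21471082  0.21167111] [-1.1  2.1  9.6] 54.875
1.35 [89, 105, 116, 145, 151, 147, 148, 150, 152]
1.4 [23, 25, 25, 36, 56, 89, 117, 151, 152]
1.5 [15, 16, 20, 21, 14, 14, 38, 118, 149]
1.6 [19, 15, 19, 15, 33, 67, 122, 143, 148]
1.65 [45, 64, 102, 116, 143, 147, 146, 146, 148]
[ 0.19240863 -0.32155336 -0.49519171] 55.675
```

Contact came at the height expected for a home bat, and it did not move under 10 N.

```bash
python3 -c "
from bench import manip
print(manip.hand_in(), manip.current_clock())"
```

```text
the job is handed in; nothing more can be done
the job is handed in; nothing more can be done
```

I loaded and clamped the mould and handed the job in at about 56 s: it lies home in the nest and the bat stands in the clamped notch at about 1.50 rad; the hand-in returned no verdict, and I never measured the pad's travel directly.

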